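# Fill the empty cradles of a tube rocker

## Robot

A 7-joint arm with a two-finger parallel gripper is mounted at the origin on a cart in front of the work surface, level with it; the furniture and walls round the work are solid. World frame = base frame: x ahead of the robot, y to its left, z up, the work surface at z = 0. Lengths are in m, angles in rad, forces in N, time in s.
With the tool pointing down it reaches from about 0.425 to 0.925 m from the base axis. Payload 6.8 kg.
Tool frame: the origin (TCP) lies between the finger pads; the fingertips stand 22 mm ahead of it and the grasp point (between the pads) lies 3 mm ahead of it; z points along the fingers, y is the direction in which the jaws open and shut (so a half turn about z gives the same grasp; the last joint's range is limited). The gripper opens to 85 mm and grips with 20 to 120 N. Pads are 22 mm wide; open, the fingers measure 114 mm over their backs; the gripper's body (76 mm by 85 mm) begins 54 mm behind the grasp point. The pads swing forward as they close: fully open they stand 13 mm farther back than shut.
Start: joints at [1.113, 0.477, 0.022, 1.555, -0.011, 1.109, -0.083], TCP at [0.231, -0.634, 0.253] pointing down, gripper open.
Joint ranges: [-2.96, 2.96], [-0.34, 2.1], [-1.41, 1.46], [0.24, 2.44], [-1.37, 4.51], [0.17, 1.92], [-2.96, 2.96]. Speed limits (rad/s): [2.39, 2.39, 3.14, 3.14, 3.14, 3.14, 3.14].

## Interface

Orientations are given as a unit quaternion [w, x, y, z].
In Python, from station import bot gives the robot as it stands. The module is installed in compiled form; this text tells all that it offers.
- The arm moves only by the tool drive_tool, never from a script. Its argument "series" is one flat list of numbers, 7 for each row, row after row: the opening, from -1 (shut) to 1 (fully open), then the shift along the tool's x, y, z in mm, then the turn, a rotation vector about the tool's x, y, z in rad. In form: [jaw, x, y, z, wx, wy, wz, jaw, x, y, z, wx, wy, wz, ...]. A call has 1 to 12 rows; each row shifts and turns the commanded pose from where the row before left it, along the tool's axes as they then stand; what a row does not reach is not made up. A row lasts 1/8 s, in which the tool goes at most 62.5 mm and 10.7 degrees, less where a joint would pass 70% of its speed; a pose out of reach is approached as far as the arm can. A call with a gripper value outside its range is refused whole. The fingers move at their own pace and stop on an object; "force" is the grip in N (left out, the last holds). Time passes only in rows, so rows that do not move let the fingers close. It gives the time, the measured TCP pose, the force and the opening at its end, in the units of the state.
- bot.get_obs(): the state, without advancing time (a new reading comes with each control period).
- bot.read_camera(name): name is "scene" or "top" or "wrist"; returns a dict with "pixels" (400x640x3 uint8, blue, green, red), "camera_matrix" (3x3 intrinsics, pixels), "rvec" (rotation vector, rad) and "tvec" (3), from world to camera coordinates, as OpenCV has them. Camera axes: x right, y down, z forward; pixel columns grow to the right and rows downward; lengths in m; the calibration is good to about 2 mm. A picture is of the moment at which its call begins. There is no depth.
- bot.hand_in(): hands the job in, once; it reports no verdict.
The state is a dict: "t": time; "q": joint angles; "joint_vel": joint speeds; "joint_torque": joint torques, N m; "eef_pos": TCP position; "tool_rot": TCP orientation; "contact_force": force on the tool from outside, world axes, zero at the start; "torque": the same for the moment, N m; "gripper_width": opening from 0.0 (shut) to 1.0 (fully open).
Only numpy, scipy, OpenCV 4.12 (cv2) and the standard library are available. Lean on these libraries where they do the work, as an engineer would, in place of code of your own. Each camera call takes 0.05 s, during which the arm holds its last target. There are 200 camera calls.

## Task

Find the two empty cradles on the bench rocker and lay the two spare tubes from the rests beside it in them, one in each: slip the tip under the hood against the spring plunger, push it back, and lower the cap in front of the end stop, so that the tube lies level in the saddles with the spring holding its cap against the end stop. Work gently: the spring gives only a little way, never force a tube hard (over 25 N) against its stop. Leave the tubes that are already seated, and the beaker, tape and bottle, where they are.

Things in the scene. Friction and masses are not known exactly. Their poses are not given: they have to be found in the camera images.
- rocker: bench rocker, a low fixed housing with a platform 200 x 345 mm, its top 30 mm over the worktop; four separate cradles stand side by side on it, 80 mm apart along its y, each shifted a little along its x. Origin under its centre.
- cradle_a: grey cradle fixed on the rocker (152 x 52 mm, 67 mm high), holds one tube along its x. Its place varies. Origin: its underside, below the middle of the tube; tube axis 45 mm above. Two V saddles of 6 mm rod on 8 mm posts, at x = -27 and +27 mm, reach 44 mm above the origin; between them fingers have room (floor at 6 mm). Hood and end stop bar a level way in
- cradle_a_nose (a point): cradle_a: where a seated tube's tip is (x = -58 mm, 45 mm up). The cap then stands against a rigid end stop at the other end: 44 mm wide, inner face at x = +58.5 mm, its top level with the tube axis. The gap from it to the free plunger is 6 mm shorter than a tube
- plunger_a: cradle_a: its spring plunger, at the end towards the robot. Flat steel face 24 x 24 mm, origin at the middle of the face, on the tube axis; at x = -52 mm of the cradle when free, yields only 14 mm towards -x (3 N at first, 5 N for a seated tube, 7 N before its hard stop). Hood over it: roof from x = -84 to -51 mm, underside 62 mm above the cradle's origin; side walls 32 mm apart
- cradle_b: grey cradle fixed on the rocker (152 x 52 mm, 67 mm high), holds one tube along its x. Its place varies. Origin: its underside, below the middle of the tube; tube axis 45 mm above. Two V saddles of 6 mm rod on 8 mm posts, at x = -27 and +27 mm, reach 44 mm above the origin; between them fingers have room (floor at 6 mm). Hood and end stop bar a level way in
- cradle_b_nose (a point): cradle_b: where a seated tube's tip is (x = -58 mm, 45 mm up). The cap then stands against a rigid end stop at the other end: 44 mm wide, inner face at x = +58.5 mm, its top level with the tube axis. The gap from it to the free plunger is 6 mm shorter than a tube
- plunger_b: cradle_b: its spring plunger, at the end towards the robot. Flat steel face 24 x 24 mm, origin at the middle of the face, on the tube axis; at x = -52 mm of the cradle when free, yields only 14 mm towards -x (3 N at first, 5 N for a seated tube, 7 N before its hard stop). Hood over it: roof from x = -84 to -51 mm, underside 62 mm above the cradle's origin; side walls 32 mm apart
- cradle_c: grey cradle fixed on the rocker (152 x 52 mm, 67 mm high), holds one tube along its x. Its place varies. Origin: its underside, below the middle of the tube; tube axis 45 mm above. Two V saddles of 6 mm rod on 8 mm posts, at x = -27 and +27 mm, reach 44 mm above the origin; between them fingers have room (floor at 6 mm). Hood and end stop bar a level way in
- cradle_c_nose (a point): cradle_c: where a seated tube's tip is (x = -58 mm, 45 mm up). The cap then stands against a rigid end stop at the other end: 44 mm wide, inner face at x = +58.5 mm, its top level with the tube axis. The gap from it to the free plunger is 6 mm shorter than a tube
- plunger_c: cradle_c: its spring plunger, at the end towards the robot. Flat steel face 24 x 24 mm, origin at the middle of the face, on the tube axis; at x = -52 mm of the cradle when free, yields only 14 mm towards -x (3 N at first, 5 N for a seated tube, 7 N before its hard stop). Hood over it: roof from x = -84 to -51 mm, underside 62 mm above the cradle's origin; side walls 32 mm apart
- cradle_d: grey cradle fixed on the rocker (152 x 52 mm, 67 mm high), holds one tube along its x. Its place varies. Origin: its underside, below the middle of the tube; tube axis 45 mm above. Two V saddles of 6 mm rod on 8 mm posts, at x = -27 and +27 mm, reach 44 mm above the origin; between them fingers have room (floor at 6 mm). Hood and end stop bar a level way in
- cradle_d_nose (a point): cradle_d: where a seated tube's tip is (x = -58 mm, 45 mm up). The cap then stands against a rigid end stop at the other end: 44 mm wide, inner face at x = +58.5 mm, its top level with the tube axis. The gap from it to the free plunger is 6 mm shorter than a tube
- plunger_d: cradle_d: its spring plunger, at the end towards the robot. Flat steel face 24 x 24 mm, origin at the middle of the face, on the tube axis; at x = -52 mm of the cradle when free, yields only 14 mm towards -x (3 N at first, 5 N for a seated tube, 7 N before its hard stop). Hood over it: roof from x = -84 to -51 mm, underside 62 mm above the cradle's origin; side walls 32 mm apart
- tube_a: white 50 ml sample tube, light blue cap, 118 mm long (116.5 mm solid): body 28.5 mm across, cap 34.5 mm across over the last 12 mm, cone over the first 19 mm, about 45 g. Origin at the tip of the cone, on the axis; z runs along the axis to the cap. Already seated in a cradle.
- tube_b: white 50 ml sample tube, light blue cap, 118 mm long (116.5 mm solid): body 28.5 mm across, cap 34.5 mm across over the last 12 mm, cone over the first 19 mm, about 45 g. Origin at the tip of the cone, on the axis; z runs along the axis to the cap. Already seated in a cradle.
- spare_1: white 50 ml sample tube, light blue cap, 118 mm long (116.5 mm solid): body 28.5 mm across, cap 34.5 mm across over the last 12 mm, cone over the first 19 mm, about 45 g. Origin at the tip of the cone, on the axis; z runs along the axis to the cap. A spare, lying level on rest_1, cap away from the robot.
- rest_1: small fixed rest right of the rocker: plate 74 x 42 x 4 mm with two V forks of 6 mm rod at x = -27 and +27 mm, 28 mm high; carries a spare with its axis 26 mm up, along x (fingers have room between the forks). Origin under its centre, which is within 6 mm of the tube's middle
- spare_2: white 50 ml sample tube, light blue cap, 118 mm long (116.5 mm solid): body 28.5 mm across, cap 34.5 mm across over the last 12 mm, cone over the first 19 mm, about 45 g. Origin at the tip of the cone, on the axis; z runs along the axis to the cap. A spare, lying level on rest_2, cap away from the robot.
- rest_2: small fixed rest right of the rocker: plate 74 x 42 x 4 mm with two V forks of 6 mm rod at x = -27 and +27 mm, 28 mm high; carries a spare with its axis 26 mm up, along x (fingers have room between the forks). Origin under its centre, which is within 6 mm of the tube's middle
- beaker: glass beaker, 80 mm across, 113 mm tall, standing behind the spares; a bystander. Origin under its centre.
- tape_ring: roll of tape, 66 mm across, 19 mm high, lying behind the spares; a bystander. Origin under its centre.
- bottle: small white reagent bottle, 45 mm across, 80 mm tall, standing behind the spares; a bystander. Origin under its centre.
There are look-alikes about, which are no part of the job. Leave any pink look-alike of the tube_b alone.

How it is judged:
At the end, for the whole second after the job is handed in: Each of the four cradles holds one tube at rest, tip at the spring plunger and cap at the end stop: the tip within 6 mm of the cradle's nose point and the tube's axis within 0.05 rad of the cradle's x axis (level in the saddles); the two tubes that were seated are still in their own cradles (distance between tube_a and cradle_a_nose below 0.006 m and angle between the z axis of tube_a and the x axis of cradle_a, either way round below 0.05 rad and linear speed of each of tube_a, tube_b below 0.02 m/s and distance between tube_b and cradle_b_nose below 0.006 m and angle between the z axis of tube_b and the x axis of cradle_b, either way round below 0.05 rad and (((distance between spare_1 and cradle_c_nose below 0.006 m and angle between the z axis of spare_1 and the x axis of cradle_c, either way round below 0.05 rad and linear speed of spare_1 below 0.02 m/s) and (distance between spare_2 and cradle_d_nose below 0.006 m and angle between the z axis of spare_2 and the x axis of cradle_d, either way round below 0.05 rad and linear speed of spare_2 below 0.02 m/s)) or ((distance between spare_1 and cradle_d_nose below 0.006 m and angle between the z axis of spare_1 and the x axis of cradle_d, either way round below 0.05 rad and linear speed of spare_1 below 0.02 m/s) and (distance between spare_2 and cradle_c_nose below 0.006 m and angle between the z axis of spare_2 and the x axis of cradle_c, either way round below 0.05 rad and linear speed of spare_2 below 0.02 m/s)))); the robot touches nothing.
It fails at once if a spare tube is forced against a spring plunger with over 25 N (contact force between any of spare_1, spare_2 and plunger_a above 25 N or contact force between any of spare_1, spare_2 and plunger_b above 25 N or contact force between any of spare_1, spare_2 and plunger_c above 25 N or contact force between any of spare_1, spare_2 and plunger_d above 25 N).
It fails at once if a tube that was already seated is moved by more than 15 mm (distance of any of tube_a, tube_b from where it was at the start of the episode above 0.015 m).
It fails at once if the beaker, tape or bottle is moved by more than 30 mm (distance of any of beaker, tape_ring, bottle from where it was at the start of the episode above 0.03 m).
It also fails if it takes over 58 s, if anything falls off the work surface, if the arm or the gripper's body presses on something with over 40 N, if the wrist force passes 120 N, or if a joint passes its speed limit or range.

## Working session

There is one attempt and no reset: what is moved stays moved. The work goes in short steps, Python scripts to look and compute and a tool call to move; the robot and the scene stay as the last step left them, time stands still between calls to the robot, and variables do not carry over. Pictures are saved under pics/ and viewed, about 8 in all and at most 12, crops included, and the job is handed in when it is done.

Besides the shell and the picture viewer there is one more tool, called after "Emit:" as name(argument=value, ...), one argument or row to a line, values as JSON. drive_tool: Moves the arm, as the interface text tells. Its arguments: {"type":"object","properties":{"series":{"type":"array"},"force":{"type":"number"}},"required":["series"]}

```bash
mkdir -p pics; cat > h.py <<'E'
import numpy as np, cv2
from station import bot
def cam(n):
    r=bot.read_camera(n); R=cv2.Rodrigues(np.array(r["rvec"],float))[0]
    return np.array(r["pixels"]),np.array(r["camera_matrix"],float),R,np.array(r["tvec"],float).ravel()
def toplane(K,R,t,uv,z):
    d=R.T@np.linalg.inv(K)@np.array([uv[0],uv[1],1.]); c=-R.T@t
    return c+d*(z-c[2])/d[2]
def proj(K,R,t,p):
    q=K@(R@np.array(p,float)+t); return q[:2]/q[2]
E
python3 - <<'E'
from h import *
for n in("top","scene"):
    im,K,R,t=cam(n); cv2.imwrite(f"pics/{n}0.png",im); print(n,K.tolist(),(-R.T@t).round(3),R.round(3).tolist())
    np.savez(n+"0.npz",im=im,K=K,R=R,t=t)
o=bot.get_obs(); print(o)
E
```

```text
top [[494.9554100130617, 0.0, 323.78693675432606], [0.0, 494.9554100130617, 199.50330790625094], [0.0, 0.0, 1.0]] [0.38  0.117 1.626] [[0.021, -1.0, 0.014], [-0.996, -0.022, -0.088], [0.088, -0.012, -0.996]]
scene [[363.2312519375955, 0.0, 318.8841663664225], [0.0, 363.2312519375955, 201.37297208227022], [0.0, 0.0, 1.0]] [-0.456  0.857  0.709] [[-0.603, -0.798, -0.007], [-0.359, 0.279, -0.891], [0.713, -0.534, -0.455]]
{'t': 0.1, 'q': array([ 1.11287924,  0.477722  ,  0.02235833,  1.55633241, -0.01147079,
        1.10930442, -0.08305583]), 'joint_vel': array([ 0.00012689, -0.0027129 ,  0.0006592 , -0.00266069, -0.00044615,
        0.00032615,  0.00052002]), 'joint_torque': array([ 3.84366052e-03, -5.97766614e+01,  1.61354173e+00, -2.81957370e+01,
        1.28266308e-02,  5.05397198e-03, -7.94454593e-06]), 'eef_pos': array([ 0.23114871, -0.63366811,  0.25242868]), 'tool_rot': array([-7.89683863e-04,  9.84736602e-01,  1.74049285e-01, -2.16825918e-04]), 'contact_force': array([ 0.08986093, -0.8515704 , -0.43309279]), 'torque': array([0.002607  , 0.01568556, 0.03282216]), 'gripper_width': 1.0052506775525956}
```

View pics/top0.png

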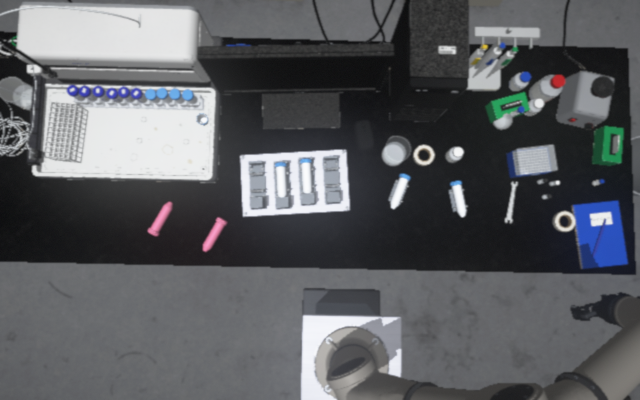

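View pics/scene0.png

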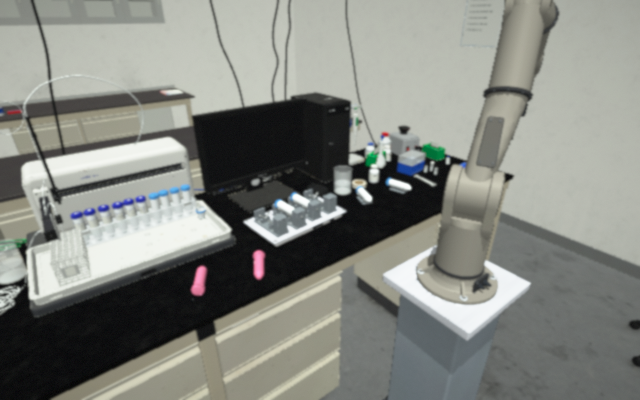

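The top view shows the rocker at about (295,183). Its outer cradles at (257,185) and (333,180) are empty, and the inner ones at (281,182) and (306,180) hold white tubes. 

Candidates for the spares:
- The white tubes with blue caps on rests at (399,191) and (458,198) match the description.
- The pink look-alikes at (160,218) and (214,234) are to be left alone.
- The blue-capped vials in the tray at (75–190,95) are not in play.

One close crop will check the choice.

```bash
python3 - <<'E'
from h import *
d=np.load("top0.npz"); im=d["im"]
a=cv2.resize(im[140:225,232:352],None,fx=6.6,fy=6.6,interpolation=cv2.INTER_CUBIC)[:, :792]
cv2.imwrite("pics/c1.png",a)
b=cv2.resize(im[165:225,380:480],None,fx=8,fy=8,interpolation=cv2.INTER_CUBIC)
cv2.imwrite("pics/c2.png",b)
K,R,t=d["K"],d["R"],d["t"]
for n,uv,z in [("sp1",(399,191),.03),("sp2",(458,198),.03),("c_left",(258,185),.07),("c_right",(333,180),.07),("rk1",(241,155),.03),("rk2",(346,150),.03),("rk3",(350,209),.03),("rk4",(247,216),.03)]: print(n,toplane(K,R,t,uv,z).round(4))
E
```

```text
sp1 [ 0.5552 -0.1451  0.03  ]
sp2 [ 0.5367 -0.3374  0.03  ]
c_left [0.5597 0.3078 0.07  ]
c_right [0.5811 0.0712 0.07  ]
rk1 [0.6614 0.3712 0.03  ]
rk2 [0.686  0.0295 0.03  ]
rk3 [0.493  0.0132 0.03  ]
rk4 [0.4631 0.3448 0.03  ]
```

View pics/c1.png

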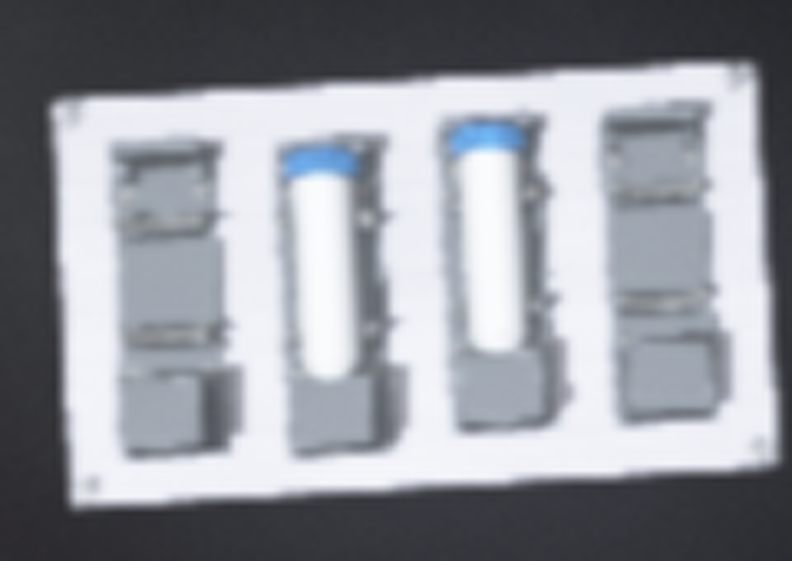

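View pics/c2.png

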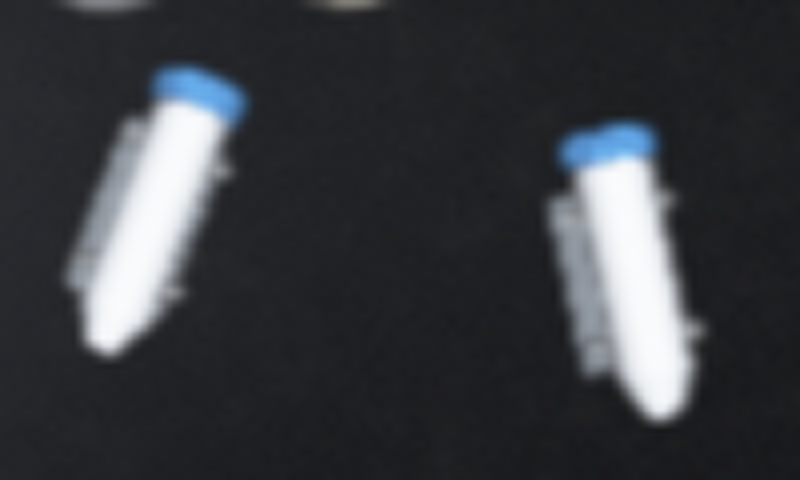

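The crops confirm it. c1 shows the outer cradles empty, and c2 shows both spares white with blue caps on their rests: spare 1 runs from cap (404,176) to tip (393,208), spare 2 from cap (456,183) to tip (462,217) in top pixels.

```bash
cat >> h.py <<'E'
from scipy.spatial.transform import Rotation as Ro, Slerp
def qR(q): return Ro.from_quat([q[1],q[2],q[3],q[0]])
def tool(yaw,pitch=0):
    # tool x along yaw (horizontal), z down; pitch>0 raises the +x (cap) end
    return Ro.from_euler('z',yaw)*Ro.from_euler('y',-pitch)*Ro.from_matrix(np.diag([1.,-1,-1]))
def rows(wps,step=45,rstep=.15,start=None):
    """wps: list of (pos, Rotation, jaw[, n])."""
    if start is None:
        o=bot.get_obs(); start=(np.array(o["eef_pos"]),qR(o["tool_rot"]))
    p,r=start; out=[]
    cp,cr=np.array(p),r
    for w in wps:
        P,Q,j=np.array(w[0],float),w[1],w[2]
        n=w[3] if len(w)>3 else max(1,int(np.ceil(max(np.linalg.norm(P-p)*1000/step,(r.inv()*Q).magnitude()/rstep))))
        S=Slerp([0,1],Ro.concatenate([r,Q]))
        for i in range(1,n+1):
            tp,tr=p+(P-p)*i/n,S(i/n)
            d=np.round(cr.inv().apply(tp-cp)*1000,1); v=np.round((cr.inv()*tr).as_rotvec(),3)
            out.append([j]+(d+0.).tolist()+(v+0.).tolist())
            cp=cp+cr.apply(d/1000); cr=cr*Ro.from_rotvec(v)
        p,r=P,Q
    print(len(out),"rows"); 
    for k in range(0,len(out),12): print(str(sum(out[k:k+12],[])).replace(" ",""))
E
python3 - <<'E'
from h import *
d=np.load("top0.npz"); K,R,t=d["K"],d["R"],d["t"]
for n,c,tp in [("s1",(380+200/8,165+85/8),(380+100/8,165+345/8)),("s2",(380+608/8,165+140/8),(380+660/8,165+415/8))]:
    a=toplane(K,R,t,c,.03);b=toplane(K,R,t,tp,.026); print(n,a.round(3),b.round(3),((a+b)/2).round(3),np.arctan2(*(a-b)[[1,0]]).round(3),np.linalg.norm(a-b))
im,Kw,Rw,tw=cam("wrist"); o=bot.get_obs(); T=qR(o["tool_rot"]).as_matrix()
print(Kw.tolist(),"cam in tool",(T.T@(-Rw.T@tw-o["eef_pos"])).round(4),"axes(cols cam xyz in tool)",(T.T@Rw.T).round(3).tolist())
print(Ro.from_matrix(T).as_euler('ZYX'))
yaw=np.arctan2(T[1,0],T[0,0]);print(yaw)
rows([((.48,-.34,.24),tool(.13),1)])
E
```

```text
s1 [ 0.606 -0.164  0.03 ] [ 0.499 -0.125  0.026] [ 0.553 -0.145  0.028] -0.352 0.11382342692376496
s2 [ 0.587 -0.331  0.03 ] [ 0.476 -0.353  0.026] [ 0.532 -0.342  0.028] 0.195 0.11368339977262322
[[304.0723882514945, 0.0, 313.9784349400157], [0.0, 304.0723882514945, 196.0849793305956], [0.0, 0.0, 1.0]] cam in tool [ 0.0764  0.0003 -0.1194] axes(cols cam xyz in tool) [[-0.0, -0.955, -0.297], [1.0, -0.0, 0.001], [-0.001, -0.297, 0.955]]
[ 3.49844312e-01  1.21580226e-04 -3.14019034e+00]
0.3498443121430307
9 rows
[1,37.2,-21.2,1.4,0.0,0.0,0.024,1,36.6,-22.0,1.4,0.0,0.0,0.025,1,36.1,-23.0,1.5,0.0,0.0,0.024,1,35.5,-23.9,1.4,-0.001,0.0,0.025,1,34.9,-24.7,1.4,0.0,0.0,0.024,1,34.3,-25.5,1.4,0.0,0.0,0.025,1,33.7,-26.4,1.4,0.0,0.0,0.024,1,33.0,-27.2,1.4,0.0,0.0,0.024,1,32.3,-28.0,1.4,0.0,0.0,0.025]
```

```bash
python3 - <<'E'
from h import *
rows([((.535,-.27,.24),tool(.19),.6)])
E
```

```text
11 rows
[0.6,37.3,-21.6,1.2,0.0,0.0,0.015,0.6,36.9,-22.1,1.1,0.0,0.0,0.014,0.6,36.7,-22.7,1.2,0.0,0.0,0.015,0.6,36.3,-23.2,1.2,-0.001,0.0,0.014,0.6,35.9,-23.7,1.1,0.0,0.0,0.015,0.6,35.6,-24.3,1.2,0.0,0.0,0.014,0.6,35.3,-24.8,1.1,0.0,0.0,0.015,0.6,34.9,-25.2,1.2,0.0,0.0,0.014,0.6,34.5,-25.8,1.1,0.0,0.0,0.015,0.6,34.2,-26.3,1.1,0.0,0.0,0.014,0.6,33.7,-26.7,1.2,0.0,0.0,0.015]
```

Emit:
drive_tool(
  series=[0.6,37,-21.5,1,0,0,0.015,0.6,37,-22,1,0,0,0.015,0.6,36.5,-22.5,1,0,0,0.015,0.6,36.5,-23,1,0,0,0.015,0.6,36,-23.5,1,0,0,0.015,0.6,35.5,-24.5,1,0,0,0.015,0.6,35.5,-25,1,0,0,0.015,0.6,35,-25,1,0,0,0.015,0.6,34.5,-26,1,0,0,0.015,0.6,34,-26.5,1,0,0,0.015,0.6,33.5,-26.5,1,0,0,0.015,0.6,0,0,0,0,0,0],
)

```text
t: 1.65
eef_pos: [0.5383, -0.2672, 0.2419]
tool_rot: [-0.001, 0.995, 0.096, 0.0]
contact_force: [-1.1, 0.4, -1.1]
gripper_width: 0.801
```

```bash
python3 - <<'E'
from h import *
im,K,R,t=cam("wrist"); cv2.imwrite("pics/w1.png",im); np.savez("w1.npz",im=im,K=K,R=R,t=t)
o=bot.get_obs(); print(o["t"],o["eef_pos"],o["contact_force"])
E
```

```text
1.7 [ 0.5366667  -0.26981669  0.24193689] [-0.04605988 -1.34211206  0.09744326]
```

View pics/w1.png

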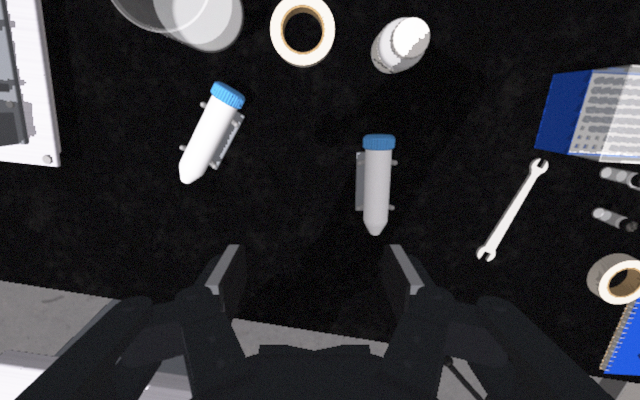

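w1 shows spare 1 with its cap at (228,95) and tip at (185,181), and spare 2 with its cap at (379,142) and tip at (375,233). Next I measure their axes.

```bash
cat >> h.py <<'E'
def tubefit(d,box,z=.026,thr=125,k=13):
    im,K,R,t=d; x0,y0,x1,y1=box; c=im[y0:y1,x0:x1].astype(int)
    g=c.min(2); blue=(c[...,0]-c[...,2]>50)
    m=((g>thr)|blue).astype(np.uint8)
    m=cv2.morphologyEx(m,cv2.MORPH_OPEN,cv2.getStructuringElement(cv2.MORPH_ELLIPSE,(k,k)))
    n,l,s,_=cv2.connectedComponentsWithStats(m); i=1+np.argmax(s[1:,4])
    ys,xs=np.nonzero(l==i); P=np.array([toplane(K,R,t,(u+x0,v+y0),z)[:2] for u,v in zip(xs,ys)])
    body=P[~blue[ys,xs]]; mu=body.mean(0); ax=np.linalg.svd(body-mu,full_matrices=False)[2][0]; ax*=np.sign(ax[0])
    s=(P-mu)@ax; w=(body-mu)@np.array([-ax[1],ax[0]])
    tip=mu+ax*s.min(); 
    print("tip",tip.round(4),"yaw",np.arctan2(ax[1],ax[0]).round(4),"len",np.ptp(s).round(4),"wid",np.ptp(w).round(4),"mid",(tip+ax*.058).round(4))
    return tip,np.arctan2(ax[1],ax[0])
E
python3 - <<'E'
from h import *
w=np.load("w1.npz"); d=(w["im"],w["K"],w["R"],w["t"])
for n,box in (("s1",(165,70,255,195)),("s2",(345,125,410,245))):
    for thr in (90,125,150): print(n,thr); r=tubefit(d,box,thr=thr)
    if n=="s2": tip,yaw=r
m=tip+.058*np.array([np.cos(yaw),np.sin(yaw)])
print("spare2 grasp"); rows([((*m,.10),tool(yaw),.3),((*m,.032),tool(yaw),.3,3)])
E
```

```text
s1 90
tip [ 0.4992 -0.1236] yaw -0.4178 len 0.1199 wid 0.0437 mid [ 0.5522 -0.1471]
s1 125
tip [ 0.4994 -0.1231] yaw -0.3641 len 0.1197 wid 0.0313 mid [ 0.5536 -0.1438]
s1 150
tip [ 0.4993 -0.1232] yaw -0.3551 len 0.1197 wid 0.0294 mid [ 0.5537 -0.1433]
s2 90
tip [ 0.477  -0.3529] yaw 0.2545 len 0.1202 wid 0.0401 mid [ 0.5331 -0.3383]
s2 125
tip [ 0.4785 -0.3534] yaw 0.2165 len 0.1186 wid 0.0286 mid [ 0.5351 -0.3409]
s2 150
tip [ 0.4798 -0.3531] yaw 0.2083 len 0.0986 wid 0.0268 mid [ 0.5365 -0.3411]
spare2 grasp
7 rows
[0.3,-3.4,17.5,35.5,0.0,0.0,-0.005,0.3,-3.4,17.6,35.4,0.0,0.0,-0.005,0.3,-3.6,17.5,35.5,-0.001,0.0,-0.005,0.3,-3.6,17.4,35.5,0.0,0.0,-0.005,0.3,0.0,0.0,22.7,0.0,0.0,0.0,0.3,0.0,0.0,22.6,0.0,0.0,0.0,0.3,0.0,0.0,22.7,0.0,0.0,0.0]
```

Emit:
drive_tool(
  series=[0.3,-3.5,17.5,35.5,0,0,-0.005,0.3,-3.5,17.5,35.5,0,0,-0.005,0.3,-3.5,17.5,35.5,0,0,-0.005,0.3,-3.5,17.5,35.5,0,0,-0.005,0.3,0,0,22.5,0,0,0,0.3,0,0,22.5,0,0,0,0.3,0,0,22.5,0,0,0,0.3,0,0,0,0,0,0],
)

```text
t: 2.7
eef_pos: [0.533, -0.3438, 0.0311]
tool_rot: [-0.001, 0.995, 0.101, -0.002]
contact_force: [-0.2, 0.6, 0.2]
gripper_width: 0.651
```

```bash
python3 - <<'E'
from h import *
o=bot.get_obs(); p=np.array(o["eef_pos"]); r=qR(o["tool_rot"]).as_matrix(); print(p,np.arctan2(r[1,0],r[0,0]),o["contact_force"])
m=np.array([.535,-.341,.032]); print("err tool mm",(r.T@(m-p)*1000).round(1))
E
```

```text
[ 0.53300089 -0.34375619  0.03106624] 0.20296473525063394 [-0.22854155  0.56880525  0.16571353]
err tool mm [ 2.5 -2.3 -0.9]
```

Emit:
drive_tool(
  series=[0.3,2,-2,0,0,0,-0.01,-1,0,0,0,0,0,0,-1,0,0,0,0,0,0,-1,0,0,0,0,0,0,-1,0,0,0,0,0,0],
  force=50,
)

```text
t: 3.32
eef_pos: [0.5375, -0.3402, 0.0337]
tool_rot: [-0.0, 0.994, 0.107, 0.0]
contact_force: [-1.0, 1.9, 6.7]
gripper_width: 0.31
```

```bash
python3 - <<'E'
from h import *
for i in range(1):
    o=bot.get_obs(); p=np.array(o["eef_pos"]); print(p,o["gripper_width"],o["contact_force"])
rows([((.535,-.341,.16),tool(.212),-1),((.56,0.0,.22),tool(.08),-1),((.53,.17,.25),tool(.08),-1)])
E
```

```text
[ 0.53754676 -0.34020973  0.03366786] 0.31047356326672826 [-0.95265095  1.92817227  6.71726745]
15 rows
[-1,-0.8,0.1,-42.1,0.0,0.0,0.001,-1,-0.9,0.1,-42.1,0.0,-0.001,0.001,-1,-0.9,0.0,-42.1,0.0,0.0,0.001,-1,12.0,-41.0,-7.5,0.0,0.0,0.017,-1,11.4,-41.2,-7.5,0.0,0.0,0.016,-1,10.7,-41.4,-7.5,0.0,0.0,0.017,-1,9.9,-41.5,-7.5,0.0,0.0,0.016,-1,9.3,-41.7,-7.5,0.0,0.0,0.017,-1,8.6,-41.9,-7.6,0.0,0.0,0.016,-1,7.9,-42.0,-7.5,0.0,0.0,0.017,-1,7.3,-42.1,-7.5,0.0,0.0,0.016,-1,-4.1,-43.0,-7.5,0.0,0.0,0.0]
[-1,-4.1,-43.0,-7.5,0.0,0.0,0.0,-1,-4.1,-42.9,-7.5,0.0,0.0,0.0,-1,-4.0,-43.0,-7.5,0.0,0.0,0.0]
```

Emit:
drive_tool(
  series=[-1,0,0,-42,0,0,0,-1,0,0,-42,0,0,0,-1,0,0,-42,0,0,0,-1,12,-41,-7.5,0,0,0.016,-1,11.5,-41,-7.5,0,0,0.016,-1,10.5,-41.5,-7.5,0,0,0.016,-1,10,-41.5,-7.5,0,0,0.016,-1,9.5,-41.5,-7.5,0,0,0.016,-1,8.5,-42,-7.5,0,0,0.016,-1,8,-42,-7.5,0,0,0.016,-1,7,-42,-7.5,0,0,0.016,-1,-4,-43,-7.5,0,0,0],
)

```text
t: 4.82
eef_pos: [0.5533, 0.0437, 0.2267]
tool_rot: [0.0, 0.999, 0.043, 0.001]
contact_force: [0.2, 1.4, -1.3]
gripper_width: 0.317
```

Emit:
drive_tool(
  series=[-1,-4,-43,-7.5,0,0,0,-1,-4,-43,-7.5,0,0,0,-1,-4,-43,-7.5,0,0,0,-1,0,0,0,0,0,0,-1,0,0,0,0,0,0],
)

```text
t: 5.45
eef_pos: [0.5298, 0.1692, 0.2486]
tool_rot: [0.0, 0.999, 0.043, 0.0]
contact_force: [0.1, -0.7, -0.6]
gripper_width: 0.316
```

```bash
python3 - <<'E'
from h import *
o=bot.get_obs(); im,K,R,t=cam("wrist"); cv2.imwrite("pics/w2.png",im); np.savez("w2.npz",im=im,K=K,R=R,t=t,p=o["eef_pos"],q=o["tool_rot"])
o=bot.get_obs();print(o["t"],o["eef_pos"],o["contact_force"],o["gripper_width"])
E
```

```text
5.5 [0.52994712 0.16847856 0.2485296 ] [-0.56331385 -0.4017928   0.5401368 ] 0.3117760847967191
```

View pics/w2.png

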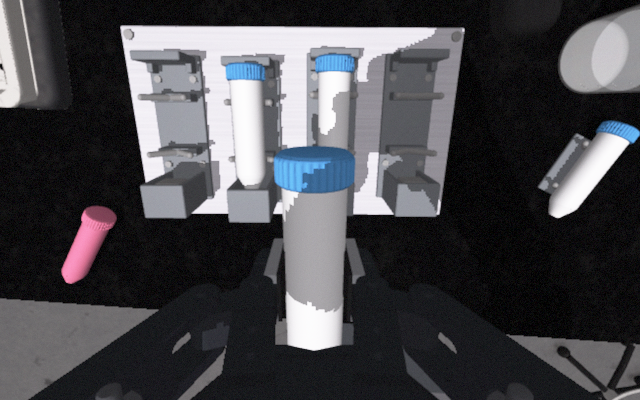

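w2 shows the held spare at about (315,250). The empty cradles have hoods at (168,195) and (412,190) and end stops at (168,58) and (417,55). One enlarged crop gives the features.

```bash
python3 - <<'E'
from h import *
w=np.load("w2.npz"); im=w["im"]
a=im[30:225,115:215]; b=im[30:225,370:470]
c=np.hstack([cv2.resize(x,None,fx=3,fy=3,interpolation=cv2.INTER_CUBIC) for x in (a,b)])
cv2.imwrite("pics/c3.png",c)
E
```

```text
(no output)
```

View pics/c3.png

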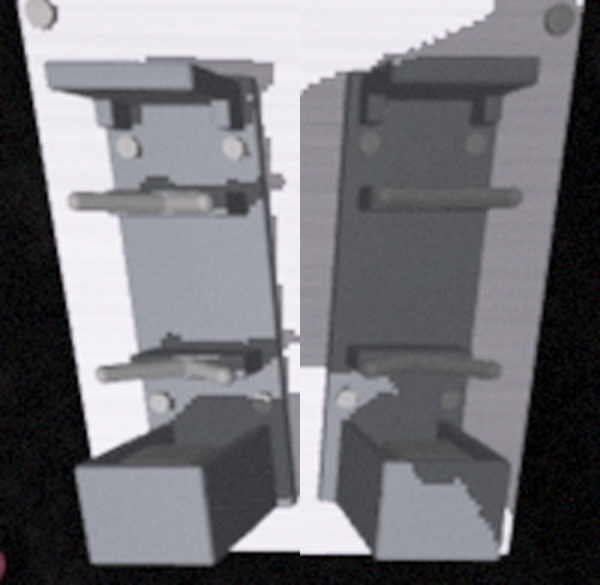

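```bash
python3 - <<'E'
from h import *
w=np.load("w2.npz"); K,R,t=w["K"],w["R"],w["t"]; p=w["p"]; T=qR(w["q"]).as_matrix()
L=lambda x,y:(115+x/3-.33,30+y/3-.33); Rr=lambda x,y:(370+(x-300)/3-.33,30+y/3-.33)
S={"left":(L,dict(ri=[(78,466),(207,466)],ro=[(90,562),(214,562)],st=[(48,88),(192,88)],sf=[(73,202),(208,202)],sn=[(102,375),(229,377)])),
"right":(Rr,dict(ri=[(385,463),(508,463)],ro=[(377,557),(498,557)],st=[(394,86),(538,86)],sf=[(372,198),(518,197)],sn=[(362,364),(497,370)]))}
Z=dict(ri=.097,ro=.097,st=.075,sf=.072,sn=.072); X=dict(ri=-.051,ro=-.084,st=.0585,sf=.027,sn=-.027)
for n,(f,D) in S.items():
    C=[]
    for k,v in D.items():
        a,b=[toplane(K,R,t,f(*q),Z[k])[:2] for q in v]; C.append((a+b)/2); print(n,k,((a+b)/2).round(4),"width",np.linalg.norm(a-b).round(4),"slope",(-(a-b)[0]/(a-b)[1]).round(3))
    C=np.array(C); x=np.array([X[k] for k in D]); 
    A=np.c_[x,np.ones(5)]; s=np.linalg.lstsq(A,C,rcond=None)[0]; print("origin",s[1].round(4),"yaw",np.arctan2(s[0,1],s[0,0]).round(4),"scale",np.linalg.norm(s[0]).round(3),"res mm",((A@s-C)*1000).round(1).tolist())
# held tube cap, in tool frame
def tl(u,v,z):
    d=T.T@R.T@np.linalg.inv(K)@np.array([u,v,1.]); c=T.T@(-R.T@t-p); return (c+d*(z-c[2])/d[2])
for z in(.006,.023): print(tl(315,148,z)*1000)
for a in [(285,240,.006),(348,240,.006),(276,165,.006),(354,165,.006)]: print((tl(*a)*1000).round(1))
d=(w["im"],K,R,t)
for b in((215,50,275,190),(310,42,360,150)): tubefit(d,b,z=.075,k=9)
g=[toplane(K,R,t,q,.03)[:2].round(4) for q in((121,27),(466,28),(440,214))]; print(g)
E
```

```text
left ri [0.5209 0.3084] width 0.0396 slope 0.086
left ro [0.4893 0.3073] width 0.0394 slope 0.086
left st [0.6299 0.3187] width 0.0424 slope 0.087
left sf [0.5981 0.3161] width 0.0416 slope 0.086
left sn [0.5444 0.3113] width 0.0413 slope 0.07
origin [0.5716 0.3136] yaw 0.085 scale 0.991 res mm [[0.3, 1.0], [-0.7, -0.7], [-0.5, -0.1], [0.2, -0.2], [0.6, 0.1]]
right ri [0.5421 0.0728] width 0.0379 slope 0.086
right ro [0.5113 0.0698] width 0.0385 slope 0.086
right st [0.6511 0.0803] width 0.0426 slope 0.087
right sf [0.6198 0.0797] width 0.0451 slope 0.093
right sn [0.5677 0.0749] width 0.0442 slope 0.042
origin [0.5935 0.0767] yaw 0.0777 scale 0.987 res mm [[1.2, -0.0], [-0.5, 0.4], [-0.1, 0.8], [0.2, -0.9], [-0.8, -0.3]]
[58.27591667  0.69545789  6.        ]
[55.80884792  0.77226049 23.        ]
[ 16.7 -12.8   6. ]
[16.7 15.7  6. ]
[ 51.2 -15.6   6. ]
[51.2 17.   6. ]
tip [0.5143 0.2442] yaw -0.0011 len 0.132 wid 0.053 mid [0.5723 0.2442]
tip [0.5659 0.1549] yaw 0.1085 len 0.092 wid 0.0444 mid [0.6235 0.1612]
[array([0.6601, 0.3719]), array([0.6889, 0.0304]), array([0.4921, 0.015 ])]
```

```bash
cat >> h.py <<'E'
CR={"left":((.5716,.3143),.085),"right":((.5935,.0774),.085)}
def tcp(c,tx,tz,th,off=.061,zo=.006):
    (ox,oy),yw=CR[c]; x=tx/1000+off*np.cos(th)-zo*np.sin(th); z=.03+tz/1000+off*np.sin(th)+zo*np.cos(th)
    return np.array([ox+x*np.cos(yw),oy+x*np.sin(yw),z]),tool(yw,th)
def tipnow(c,off=.061,zo=.006):
    o=bot.get_obs(); p=np.array(o["eef_pos"]); r=qR(o["tool_rot"]).as_matrix(); (ox,oy),yw=CR[c]
    q=p+r@np.array([-off,0,zo]); a=r[:,0]; d=q-np.array([ox,oy,.03]); e=np.array([np.cos(yw),np.sin(yw),0]); n=np.array([-e[1],e[0],0])
    print("t",o["t"],"tip x,y,z mm",(np.array([d@e,d@n,d[2]])*1000).round(1),"th",np.arcsin(a[2]).round(3),"dyaw",(np.arctan2(a[1],a[0])-yw).round(3),"F",np.array(o["contact_force"]).round(1),"w",round(o["gripper_width"],3))
E
python3 - <<'E'
from h import *
c="left"; tipnow(c)
rows([(*tcp(c,-46,115,.22),-1),(*tcp(c,-46,65,.22),-1,2)])
E
```

```text
t 5.5 tip x,y,z mm [-114.9 -141.8  212.5] th -0.0 dyaw -0.0 F [-0.6 -0.4  0.5] w 0.312
6 rows
[-1,16.5,-35.5,21.1,0.0,0.055,0.0,-1,15.4,-35.4,21.9,0.001,0.055,0.0,-1,14.1,-35.5,22.7,0.0,0.055,0.0,-1,12.8,-35.4,23.6,0.0,0.055,0.0,-1,-5.4,0.0,24.4,0.0,0.0,0.0,-1,-5.5,0.0,24.4,0.0,0.0,0.0]
```

Emit:
drive_tool(
  series=[-1,16.5,-35.5,21,0,0.055,0,-1,15.5,-35.5,22,0,0.055,0,-1,14,-35.5,22.5,0,0.055,0,-1,13,-35.5,23.5,0,0.055,0,-1,-3.5,0,15,0,0,0,-1,0,0,0,0,0,0,-1,0,0,0,0,0,0],
)

```text
t: 6.38
eef_pos: [0.5843, 0.3152, 0.15]
tool_rot: [-0.004, 0.993, 0.042, 0.11]
contact_force: [0.0, -0.7, -0.4]
gripper_width: 0.315
```

```bash
python3 - <<'E'
from h import *
c="left"; tipnow(c)
im,K,R,t=cam("wrist"); cv2.imwrite("pics/w3.png",cv2.resize(im[150:,150:490],None,fx=2.2,fy=2.2))
tipnow(c)
rows([(*tcp(c,-46,45,.22),-1,3),(*tcp(c,-62,45,.22),-1,5),(*tcp(c,-62,45.5,0),-1,6)])
E
```

```text
t 6.375 tip x,y,z mm [-4.550e+01 -1.000e-01  1.008e+02] th 0.221 dyaw -0.001 F [ 0.  -0.7 -0.4] w 0.315
t 6.425 tip x,y,z mm [-45.4   0.3 101.1] th 0.221 dyaw -0.001 F [ 0.2 -0.4 -0.1] w 0.312
14 rows
[-1,-4.3,0.1,18.2,0.0,0.0,0.0,-1,-4.3,0.0,18.3,0.0,-0.001,-0.001,-1,-4.3,0.1,18.2,0.0,0.0,0.0,-1,-3.1,0.0,-0.7,0.0,0.0,0.0,-1,-3.1,0.0,-0.7,0.0,0.0,0.0,-1,-3.1,0.0,-0.7,0.0,0.0,0.0,-1,-3.2,0.0,-0.7,0.0,0.0,0.0,-1,-3.1,0.0,-0.7,0.0,0.0,0.0,-1,0.0,0.0,2.2,0.0,-0.037,0.0,-1,0.1,0.0,2.1,0.0,-0.036,0.0,-1,0.1,0.0,2.2,0.0,-0.037,0.0,-1,0.2,0.0,2.1,0.0,-0.037,0.0]
[-1,0.4,0.0,2.2,0.0,-0.036,0.0,-1,0.3,0.0,2.1,0.0,-0.037,0.0]
```

View pics/w3.png

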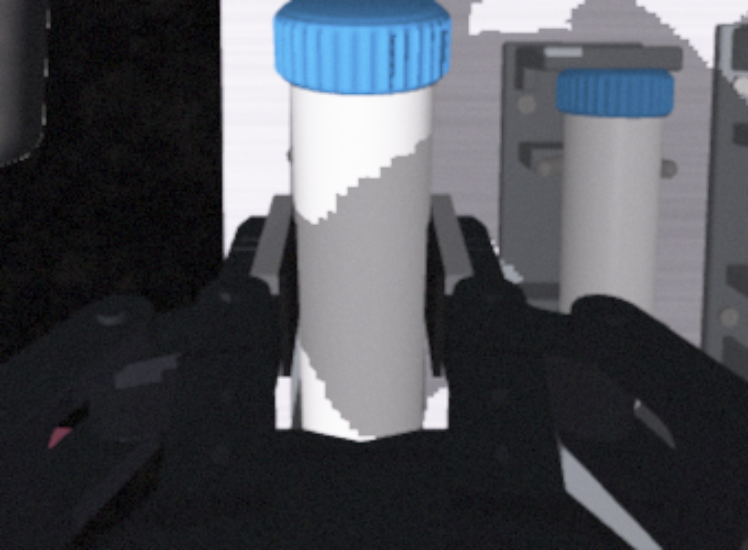

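w3 shows the tube still square in the jaws with the cradle hidden beneath it, and the seated neighbour on the right is clear. I lower it next.

Emit:
drive_tool(
  series=[-1,-4.2,0,18,0,0,0,-1,-4.2,0,18,0,0,0,-1,-4.2,0,18.5,0,0,0,-1,0,0,0,0,0,0,-1,0,0,0,0,0,0],
)

```text
t: 7.05
eef_pos: [0.5824, 0.3171, 0.0924]
tool_rot: [-0.004, 0.993, 0.043, 0.109]
contact_force: [1.3, -0.0, -0.5]
gripper_width: 0.314
```

```bash
python3 - <<'E'
from h import *
c="left"; tipnow(c)
E
```

```text
t 7.05 tip x,y,z mm [-47.2   1.7  43.3] th 0.219 dyaw 0.002 F [ 1.3 -0.  -0.5] w 0.314
```

Emit:
drive_tool(
  series=[-1,-3.1,0,-0.7,0,0,0,-1,-3.1,0,-0.7,0,0,0,-1,-3.1,0,-0.7,0,0,0,-1,0,0,0,0,0,0],
)

```text
t: 7.55
eef_pos: [0.5739, 0.3166, 0.094]
tool_rot: [-0.005, 0.993, 0.043, 0.11]
contact_force: [2.9, 0.8, -1.7]
gripper_width: 0.316
```

```bash
python3 - <<'E'
from h import *
c="left"; tipnow(c)
E
```

```text
t 7.55 tip x,y,z mm [-55.7   2.   44.8] th 0.222 dyaw 0.002 F [ 2.9  0.8 -1.7] w 0.316
```

Emit:
drive_tool(
  series=[-1,-3.1,0,-0.7,0,0,0,-1,-3.1,0,-0.7,0,0,0,-1,0,0,0,0,0,0,-1,0,0,0,0,0,0],
)

```text
t: 8.05
eef_pos: [0.5677, 0.316, 0.094]
tool_rot: [-0.005, 0.993, 0.043, 0.11]
contact_force: [5.8, 1.6, -0.7]
gripper_width: 0.312
```

```bash
python3 - <<'E'
from h import *
c="left"; tipnow(c); cam("wrist"); tipnow(c)
E
```

```text
t 8.05 tip x,y,z mm [-61.9   2.   44.8] th 0.222 dyaw 0.002 F [ 5.8  1.6 -0.7] w 0.312
t 8.1 tip x,y,z mm [-62.    2.   44.7] th 0.222 dyaw 0.002 F [ 4.9 -0.1 -0.4] w 0.314
```

Emit:
drive_tool(
  series=[-1,0,0.5,2.1,0,-0.037,0,-1,0,0.5,2.1,0,-0.037,0,-1,0.1,0.5,2.1,0,-0.037,0,-1,0.2,0,2.1,0,-0.037,0,-1,0.3,0,2.1,0,-0.037,0,-1,0,0,0,0,0,0,-1,0,0,0,0,0,0],
)

```text
t: 8.98
eef_pos: [0.571, 0.3153, 0.084]
tool_rot: [-0.002, 0.999, 0.043, 0.019]
contact_force: [7.4, 0.7, 0.7]
gripper_width: 0.317
```

```bash
python3 - <<'E'
from h import *
c="left"; tipnow(c)
rows([(*tcp(c,-62,45.5,0),-1,1)])
E
```

```text
t 8.975 tip x,y,z mm [-61.2   1.   45.7] th 0.039 dyaw 0.001 F [7.4 0.7 0.7] w 0.317
1 rows
[-1,-0.6,1.1,2.5,-0.002,-0.039,0.001]
```

Emit:
drive_tool(
  series=[-1,0,0.5,1.2,0,-0.02,0,-1,0,0,1.2,0,-0.02,0,-1,0,0,0,0,0,0,-1,0,0,0,0,0,0],
)

```text
t: 9.48
eef_pos: [0.5712, 0.3153, 0.0826]
tool_rot: [-0.001, 0.999, 0.043, -0.0]
contact_force: [5.2, 0.8, 5.7]
gripper_width: 0.314
```

```bash
python3 - <<'E'
from h import *
c="left"; tipnow(c)
E
```

```text
t 9.475 tip x,y,z mm [-61.3   0.9  46.6] th -0.0 dyaw 0.002 F [5.2 0.8 5.7] w 0.314
```

Emit:
drive_tool(
  series=[-0.1,0,0,0,0,0,0,0.05,0,0,0,0,0,0,0.1,0,0,0,0,0,0,0.1,0,0,0,0,0,0],
)

```text
t: 9.98
eef_pos: [0.5689, 0.3139, 0.0805]
tool_rot: [0.0, 0.999, 0.043, -0.003]
contact_force: [-0.4, 0.8, 0.3]
gripper_width: 0.552
```

```bash
python3 - <<'E'
from h import *
c="left"; tipnow(c)
p,_=tcp(c,-62,45.5,0); o=bot.get_obs(); p=np.array(o["eef_pos"]); r=qR(o["tool_rot"])
up=p+[0,0,.11]; g=(.5537,-.1434)
rows([(up,tool(.085),.1,3),((.56,.17,.23),tool(.085),.1)])
E
```

```text
t 9.975 tip x,y,z mm [-63.8  -0.2  44.8] th -0.006 dyaw 0.002 F [-0.4  0.8  0.3] w 0.552
7 rows
[0.1,-0.2,0.0,-36.7,0.0,0.002,0.001,0.1,-0.2,0.0,-36.6,0.0,0.002,0.0,0.1,0.0,0.0,-36.7,0.0,0.002,0.001,0.1,-5.3,35.7,-9.9,0.0,0.0,0.0,0.1,-5.3,35.7,-9.8,0.0,0.0,0.0,0.1,-5.2,35.6,-9.9,0.0,0.0,0.0,0.1,-5.3,35.7,-9.9,0.0,0.0,0.0]
```

Emit:
drive_tool(
  series=[0.1,0,0,-20,0,0,0,0.1,0,0,-40,0,0,0,0.1,0,0,-45,0,0,0,0.1,-5,40,-12,0,0,0,0.1,-5,40,-12,0,0,0,0.1,-5,40,-12,0,0,0,0.1,0,0,0,0,0,0],
)

```text
t: 10.85
eef_pos: [0.5669, 0.1892, 0.2244]
tool_rot: [0.001, 0.999, 0.04, -0.001]
contact_force: [-0.4, -0.1, 0.9]
gripper_width: 0.549
```

```bash
python3 - <<'E'
from h import *
o=bot.get_obs(); print(o["t"],o["eef_pos"])
im,K,R,t=cam("wrist"); np.savez("w4.npz",im=im,K=K,R=R,t=t,p=o["eef_pos"],q=o["tool_rot"])
cv2.imwrite("pics/w4.png",im)
for c in CR:
    (ox,oy),y=CR[c]; e=np.array([np.cos(y),np.sin(y)])
    print(c,[proj(K,R,t,[*(np.array([ox,oy])+e*x),.075]).round(1).tolist() for x in(-.058,.0585)])
E
```

```text
10.85 [0.56690322 0.1892047  0.22439636]
left [[184.1, 231.9], [166.0, 105.4]]
right [[431.9, 229.0], [447.3, 102.0]]
```

View pics/w4.png

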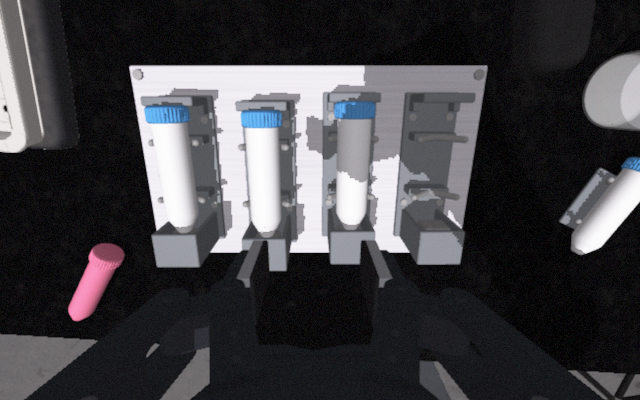

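w4 shows the left tube lying in its cradle, cap at (167,113) behind the stop and tip under the hood, just like its neighbours. The right cradle (432,180) is still empty. Next is spare 1.

```bash
python3 - <<'E'
from h import *
g=(.5537,-.1434); R=tool(-.357)
rows([((*g,.15),R,.3,9),((*g,.08),R,.3,2),((*g,.032),R,.3,3)])
E
```

```text
14 rows
[0.3,-4.5,37.0,8.2,0.0,0.0,0.049,0.3,-2.7,37.2,8.2,0.0,0.001,0.049,0.3,-0.8,37.2,8.2,0.0,0.0,0.049,0.3,1.0,37.3,8.2,0.0,0.0,0.049,0.3,2.7,37.2,8.2,0.0,0.0,0.049,0.3,4.7,37.0,8.2,0.0,0.001,0.049,0.3,6.4,36.7,8.2,0.0,0.0,0.049,0.3,8.2,36.4,8.3,0.0,0.0,0.049,0.3,9.9,35.9,8.2,0.0,0.0,0.049,0.3,0.0,0.0,35.0,0.0,0.0,0.0,0.3,0.1,-0.1,35.0,0.0,0.0,0.0,0.3,0.0,0.0,16.0,0.0,0.0,0.0]
[0.3,0.0,0.0,16.0,0.0,0.0,0.0,0.3,0.0,0.0,16.0,0.0,0.0,0.0]
```

Emit:
drive_tool(
  series=[0.3,-4.5,37,8,0,0,0.049,0.3,-2.5,37,8,0,0,0.049,0.3,-1,37,8,0,0,0.049,0.3,1,37.5,8,0,0,0.049,0.3,3,37,8,0,0,0.049,0.3,4.5,37,8,0,0,0.049,0.3,6.5,36.5,8,0,0,0.049,0.3,8,36.5,8,0,0,0.049,0.3,10,36,8,0,0,0.049,0.3,0,0,35,0,0,0,0.3,0,0,35,0,0,0,0.3,0,0,0,0,0,0],
)

```text
t: 12.4
eef_pos: [0.5521, -0.1397, 0.0781]
tool_rot: [0.0, 0.985, -0.175, -0.005]
contact_force: [-0.2, 0.0, 0.9]
gripper_width: 0.651
```

```bash
python3 - <<'E'
from h import *
o=bot.get_obs(); print(o["t"],o["eef_pos"]);rows([((.5537,-.1434,.032),tool(-.357),.3,3)])
E
```

```text
12.4 [ 0.55213847 -0.13971066  0.07810904]
3 rows
[0.3,1.1,0.9,15.4,0.001,0.003,0.002,0.3,1.0,1.0,15.3,0.0,0.003,0.001,0.3,0.9,1.0,15.4,0.001,0.004,0.002]
```

Emit:
drive_tool(
  series=[0.3,1,1,15.5,0,0,0.002,0.3,1,0.5,15.5,0,0,0.001,0.3,0,0.5,15.5,0,0,0,0.3,0,0,0,0,0,0,-1,0,0,0,0,0,0,-1,0,0,0,0,0,0,-1,0,0,0,0,0,0,-1,0,0,0,0,0,0],
  force=50,
)

```text
t: 13.4
eef_pos: [0.5548, -0.1444, 0.0341]
tool_rot: [0.001, 0.984, -0.178, -0.002]
contact_force: [1.0, 0.1, 2.1]
gripper_width: 0.316
```

```bash
python3 - <<'E'
from h import *
o=bot.get_obs(); p=np.array(o["eef_pos"]); r=qR(o["tool_rot"]).as_matrix()
print(p,np.arctan2(r[1,0],r[0,0]),"tip in tool mm",(r.T@(np.array([.4994,-.1231,.026])-p)*1000).round(1))
rows([(p+[0,0,.13],tool(-.357),-1,3),((.53,.02,.22),tool(.085),-1)])
E
```

```text
[ 0.55475886 -0.14435807  0.0340733 ] -0.3572523731828663 tip in tool mm [-59.3  -0.6   8.3]
7 rows
[-1,-0.1,0.1,-43.3,0.001,0.001,0.0,-1,-0.2,0.0,-43.4,0.0,0.001,0.0,-1,0.0,0.1,-43.3,0.001,0.001,0.0,-1,-20.2,-36.4,-14.0,0.0,0.0,-0.111,-1,-16.0,-38.3,-13.9,0.0,0.0,-0.11,-1,-11.7,-39.9,-14.0,0.0,0.0,-0.111,-1,-7.3,-40.9,-14.0,0.0,0.0,-0.11]
```

Emit:
drive_tool(
  series=[-1,0,0,-43,0,0,0,-1,0,0,-43.5,0,0,0,-1,0,0,-43.5,0,0,0,-1,-20,-36.5,-14,0,0,-0.111,-1,-16,-38.5,-14,0,0,-0.111,-1,-11.5,-40,-14,0,0,-0.111,-1,-7.5,-41,-14,0,0,-0.111,-1,0,0,0,0,0,0,-1,0,0,0,0,0,0],
)

```text
t: 14.52
eef_pos: [0.5304, 0.0199, 0.2195]
tool_rot: [0.0, 0.999, 0.043, -0.003]
contact_force: [-0.3, -0.9, -0.4]
gripper_width: 0.315
```

```bash
python3 - <<'E'
from h import *
im,K,R,t=cam("wrist"); np.savez("w5.npz",im=im,K=K,R=R,t=t)
for f in("w2","w5"):
    m=np.load(f+".npz")["im"].astype(int)[120:210,265:365]; b=(m[...,0]-m[...,2]>50); ys,xs=np.nonzero(b); print(f,"blue rows",120+ys.min(),120+ys.max(),"cols",265+xs.min(),265+xs.max(),"toprow@mid",120+np.nonzero(b[:,50])[0].min())
c="right"; tipnow(c,.06)
rows([(*tcp(c,-46,101,.22,.06),-1)])
E
```

```text
w2 blue rows 146 192 cols 274 354 toprow@mid 147
w5 blue rows 142 187 cols 273 355 toprow@mid 142
t 14.575 tip x,y,z mm [-127.8  -52.5  183.5] th -0.006 dyaw -0.0 F [-0.4  0.5 -0.6] w 0.316
3 rows
[-1,26.5,-17.5,22.9,0.0,0.075,0.0,-1,24.7,-17.6,24.9,0.001,0.076,0.0,-1,22.7,-17.5,26.6,0.0,0.075,0.0]
```

```bash
python3 - <<'E'
from h import *
c="right"; rows([(*tcp(c,-46,101,.22,.059),-1)])
E
```

```text
3 rows
[-1,26.2,-17.5,23.0,0.0,0.075,0.0,-1,24.3,-17.6,24.9,0.001,0.076,0.0,-1,22.4,-17.5,26.7,0.0,0.075,0.0]
```

Emit:
drive_tool(
  series=[-1,26,-17.5,23,0,0.075,0,-1,24.5,-17.5,25,0,0.075,0,-1,22.5,-17.5,26.5,0,0.075,0,-1,0,0,0,0,0,0,-1,0,0,0,0,0,0],
)

```text
t: 15.2
eef_pos: [0.6038, 0.078, 0.1503]
tool_rot: [-0.004, 0.993, 0.042, 0.109]
contact_force: [1.3, -0.3, 0.3]
gripper_width: 0.318
```

```bash
python3 - <<'E'
from h import *
c="right"; tipnow(c,.059); rows([(*tcp(c,-46,45,.22,.059),-1,3)])
E
```

```text
t 15.2 tip x,y,z mm [-46.   -0.3 101.6] th 0.218 dyaw -0.0 F [ 1.3 -0.3  0.3] w 0.318
3 rows
[-1,-4.1,-0.1,18.4,0.0,0.001,0.0,-1,-4.1,-0.1,18.4,0.001,0.0,0.0,-1,-4.1,-0.1,18.4,0.0,0.001,0.0]
```

Emit:
drive_tool(
  series=[-1,-4.1,0,18.4,0,0,0,-1,-4.1,0,18.4,0,0,0,-1,-4.1,0,18.4,0,0,0,-1,0,0,0,0,0,0,-1,0,0,0,0,0,0],
)

```text
t: 15.82
eef_pos: [0.6047, 0.079, 0.095]
tool_rot: [-0.005, 0.993, 0.042, 0.11]
contact_force: [-0.3, -0.4, -0.5]
gripper_width: 0.314
```

```bash
python3 - <<'E'
from h import *
c="right"; tipnow(c,.059)
E
```

```text
t 15.825 tip x,y,z mm [-44.9   0.6  46.2] th 0.221 dyaw 0.001 F [-0.3 -0.4 -0.5] w 0.314
```

Emit:
drive_tool(
  series=[-1,-3.3,0,0,0,0,0,-1,-3.3,0,-0.5,0,0,0,-1,-3.3,0,-0.7,0,0,0,-1,0,0,0,0,0,0,-1,0,0,0,0,0,0],
)

```text
t: 16.45
eef_pos: [0.595, 0.0789, 0.0933]
tool_rot: [-0.005, 0.993, 0.043, 0.111]
contact_force: [2.9, -1.3, 0.5]
gripper_width: 0.32
```

```bash
python3 - <<'E'
from h import *
c="right"; tipnow(c,.059)
E
```

```text
t 16.45 tip x,y,z mm [-54.6   1.3  44.4] th 0.222 dyaw 0.002 F [ 2.9 -1.3  0.5] w 0.32
```

Emit:
drive_tool(
  series=[-1,-3.2,0,-0.7,0,0,0,-1,-3.2,0,-0.7,0,0,0,-1,0,0,0,0,0,0,-1,0,0,0,0,0,0],
)

```text
t: 16.95
eef_pos: [0.5882, 0.0784, 0.0932]
tool_rot: [-0.005, 0.993, 0.043, 0.11]
contact_force: [5.7, -1.6, 0.1]
gripper_width: 0.315
```

```bash
python3 - <<'E'
from h import *
c="right"; tipnow(c,.059); rows([(*tcp(c,-62,45.5,0,.059),-1,6)])
E
```

```text
t 16.95 tip x,y,z mm [-61.5   1.3  44.4] th 0.221 dyaw 0.002 F [ 5.7 -1.6  0.1] w 0.315
6 rows
[-1,-0.1,0.2,2.0,0.0,-0.037,0.0,-1,0.0,0.3,2.0,0.0,-0.037,0.001,-1,0.1,0.2,1.9,0.0,-0.037,0.0,-1,0.2,0.3,2.0,0.0,-0.037,0.0,-1,0.2,0.2,2.0,0.0,-0.037,0.001,-1,0.3,0.2,1.9,0.0,-0.036,0.0]
```

Emit:
drive_tool(
  series=[-1,-0.2,0.2,2,0,-0.037,0,-1,0,0.2,2,0,-0.037,0,-1,0,0.2,2,0,-0.037,0,-1,0.1,0.2,2,0,-0.037,0,-1,0.2,0.2,2,0,-0.037,0,-1,0,0,0,0,0,0],
)

```text
t: 17.7
eef_pos: [0.5917, 0.077, 0.084]
tool_rot: [-0.001, 0.999, 0.043, 0.019]
contact_force: [6.9, -1.5, 5.3]
gripper_width: 0.313
```

```bash
python3 - <<'E'
from h import *
c="right"; tipnow(c,.059); rows([(*tcp(c,-62,45.5,0,.059),-1,2)])
E
```

```text
t 17.7 tip x,y,z mm [-60.6  -0.3  45.7] th 0.039 dyaw 0.001 F [ 6.9 -1.5  5.3] w 0.313
2 rows
[-1,-0.6,-0.1,1.2,0.0,-0.019,0.0,-1,-0.6,-0.2,1.2,0.0,-0.02,0.001]
```

Emit:
drive_tool(
  series=[-1,0,0,1.2,0,-0.018,0,-1,0,0,1.2,0,-0.018,0,-1,0,0,0,0,0,0,-1,0,0,0,0,0,0],
)

```text
t: 18.2
eef_pos: [0.5921, 0.0767, 0.0827]
tool_rot: [0.0, 0.999, 0.043, 0.002]
contact_force: [4.6, -2.9, 11.1]
gripper_width: 0.319
```

```bash
python3 - <<'E'
from h import *
c="right"; tipnow(c,.059)
E
```

```text
t 18.2 tip x,y,z mm [-60.5  -0.6  46.4] th 0.005 dyaw 0.0 F [ 4.6 -2.9 11.1] w 0.319
```

```bash
python3 - <<'E'
from h import *
im,*_=cam("wrist"); cv2.imwrite("pics/w6.png",cv2.resize(im[60:300,170:470],None,fx=2.4,fy=2.4))
E
```

```text
(no output)
```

View pics/w6.png

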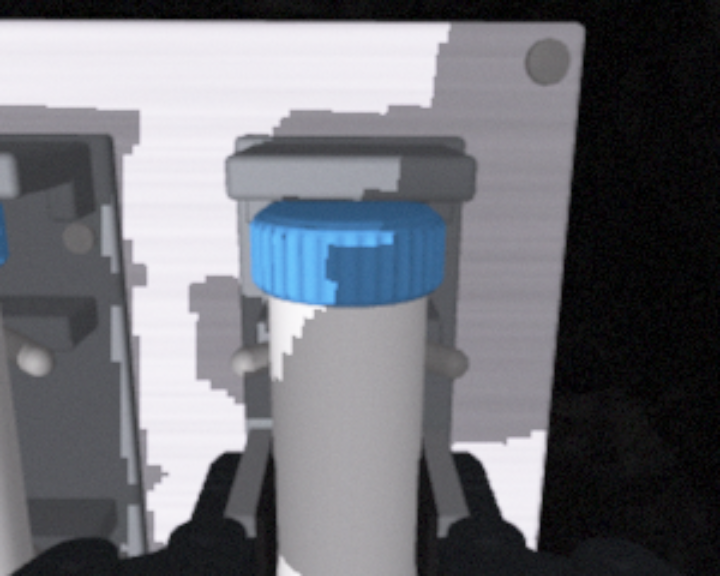

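w6 shows the cap (348,250 in the crop) down in front of the end stop (350,178) with a small gap, and the tube lying between the saddle ends. I release it now.

Emit:
drive_tool(
  series=[-0.1,0,0,0,0,0,0,0.05,0,0,0,0,0,0,0.1,0,0,0,0,0,0,0.1,0,0,0,0,0,0,0.1,0,0,-20,0,0,0,0.1,0,0,-40,0,0,0,0.1,0,0,-45,0,0,0,0.1,-5,-35,-20,0,0,0,0.1,-5,-35,-20,0,0,0,0.1,-10,-30,-10,0,0,0,0.1,0,0,0,0,0,0,0.1,0,0,0,0,0,0],
)

```text
t: 19.75
eef_pos: [0.5611, 0.1743, 0.236]
tool_rot: [0.0, 0.999, 0.043, -0.0]
contact_force: [0.4, -0.6, -0.4]
gripper_width: 0.551
```

```bash
python3 - <<'E'
from h import *
o=bot.get_obs(); print(o["t"],o["eef_pos"],o["contact_force"])
im,K,R,t=cam("wrist"); cv2.imwrite("pics/w7.png",im)
E
```

```text
19.75 [0.56107107 0.17434692 0.23602712] [ 0.38335953 -0.59815999 -0.36343624]
```

View pics/w7.png

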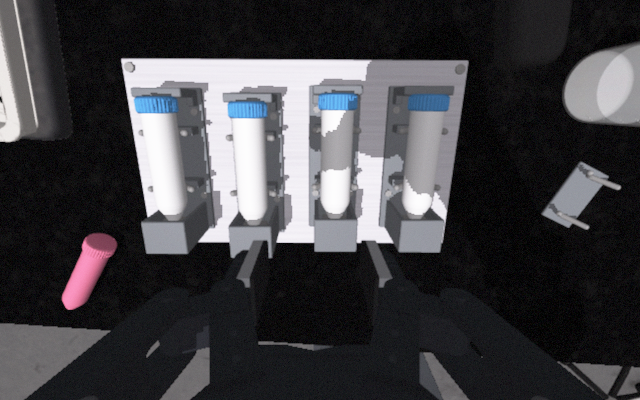

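w7 shows all four cradles holding a level tube, with caps at (157,104), (248,108), (338,100) and (428,101) against the stops and tips under the hoods. The gripper is clear, so I hand in.

```bash
python3 -c "
from station import bot
print(bot.hand_in(), bot.get_obs()['t'])"
```

```text
the job is handed in; nothing more can be done
the job is handed in; nothing more can be done
```

I laid both spares in the two empty cradles, spare 2 in the left outer one and spare 1 in the right outer one, and handed the job in at about 20 s. For each I slipped the tip under the hood tilted by 0.22 rad, pushed the plunger back about 9–10 mm, levelled the tube and released it.

- **Final picture:** all four tubes lie level, each cap at its end stop and each tip under its hood. The gripper was clear, with wrist force about 0. I judged the seating by eye against the two tubes already there, and did not measure it to the millimetre.
- **Forces:** wrist readings along the tube stayed at or below about 7.5 N, under the 25 N limit. These were read only at the end of each move.
- **Disagreements:** spare 1 met its saddles a little early, with 11 N upward. It seems to have sat about 2 mm lower in the grip than I had assumed, and a picture before release showed its cap clear in front of the stop. TCP readings differed from the commanded positions by 1–3 mm at times.
- **Left alone:** I did not touch the two seated tubes, the beaker, tape, bottle or pink look-alikes.

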